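Repack the water-testing field kit

ROBOT

A 6-joint arm with a two-finger parallel gripper is mounted at the origin on the work surface. World frame = base frame: x ahead of the robot, y to its left, z up, the work surface at z = 0. Lengths are in mm, angles in degrees, forces in N, time in s.
With the tool pointing down it reaches from about 250 to 775 mm from the base axis. Payload 4 kg.
Tool frame: the origin (TCP) lies midway between the tips of the shut fingers; the grasp point (between the pads) lies 19 mm behind it; z points along the fingers, y is the line along which they close (so a half turn about z gives the same grasp; the last joint's range is limited). The gripper opens to 94 mm and grips with 3 to 60 N. Pads are 16 mm wide; open, the fingers measure 119 mm over their backs; the gripper's body (75 mm by 177 mm) begins 78 mm behind the grasp point.
Start: joints at [67.832, 4.996, 78.535, -0, 96.463, -5.907], TCP at [154.013, 528.016, 205.506] pointing down, gripper open.
Joint ranges: [-177.83, 177.83], [-43.37, 116.18], [15.69, 146.23], [-61.86, 241.86], [9.47, 152.12], [-147.06, 147.06]. Speed limits (degrees/s): [159.86, 159.86, 180, 180, 180, 180].

INTERFACE

Orientations are given as a 3x3 rotation matrix whose columns are the frame's x, y, z axes.
In Python, from rig import arm, viewer, order gives the robot as it stands.
- The arm moves only by the shell command python3 -m jog 'ROWS' [OPENING] [FORCE]. ROWS is text: rows parted by semicolons, each of 6 numbers parted by spaces: the shift along the tool's x, y, z each as a share of 40 mm, from -1 to 1, then the turn, a rotation vector about the tool's x, y, z each as a share of pi/4 rad, from -1 to 1. In form: tx ty tz wx wy wz; .... A call has exactly 10 rows; each row shifts and turns the commanded pose from where the row before left it, along the tool's axes as they then stand; what a row does not reach is not made up. A row lasts 1/12 s, in which the tool goes at most 41.7 mm and 7.16 degrees, less where a joint would pass 70% of its speed; a pose out of reach is approached as far as the arm can. A call with a number of a shift or a turn outside -1 to 1 is refused whole. A call with a gripper value outside its range is refused whole. OPENING is the closure, from 0 (fully open) to 1 (shut), set as the call begins (- or left out, the last holds). The fingers move at their own pace and stop on an object; FORCE is the grip in N (left out, the last holds). Time passes only in rows, so rows that do not move let the fingers close, or fill a call up. It gives the time, the measured TCP pose, the force, the opening and the grip force at its end, in the units of the state.
- arm.get_obs(): the state, without advancing time (a new reading comes with each control period).
- viewer.read_camera(name): name is "scene" or "side" or "wrist"; returns the picture (384x512x3 uint8, red, green, blue); there is no depth.
- viewer.camera_params(name): a dict with "fx", "fy", "cx", "cy" (pixels), "extrinsics" (4x4, takes a point from camera to world coordinates); the wrist camera has in their place "hand_eye" (4x4, takes a point from camera to tool coordinates, whose origin is the TCP and whose axes are the flange's). Camera axes: x right, y down, z forward; pixel columns grow to the right and rows downward; lengths in mm; the calibration is good to about 2 mm. The wrist camera is an equidistant fisheye: a pixel r from the principal point sees the ray r / f radians off the axis. A picture is of the moment at which its call begins: read the wrist's pose just before it. camera_params takes no time and is no camera call.
- order.hand_in(): hands the job in; it is judged then, once.
Trained networks look in the newest picture that a camera, given by its name, has taken for a name from the list of things; names that differ only in an ending like _2 or _b are one class to them, and where a whole thing is asked for, a point or a joint stands for the part that bears it (a point fixed in the world has none). Each returns a list of dicts, best first, with "confidence" (0 to 1); they miss things now and then, are a little off and sometimes report something else, mostly with a low value. They report only what shows in the picture. A call takes as long as a camera call.
- viewer.cut_out(thing, camera): "mask" (384x512 bool, what is visible of it) and "box" ([left, top, width, height] in pixels, round what is visible of it).
The state is a dict: "t": time; "joints": joint angles; "qvel": joint speeds; "effort": joint torques, N m; "ee_pos": TCP position; "eef_rot": TCP orientation; "ft_force": force on the tool from outside, world axes, zero at the start; "ft_torque": the same for the moment, N m; "grip_width": finger opening in mm; "grasp_force": force on a finger pad.
Only numpy, scipy, OpenCV 4.12 (cv2) and the standard library are available. Lean on these libraries where they do the work, as an engineer would, in place of code of your own. Each camera call takes 0.05 s, during which the arm holds its last target. There are 200 camera calls.

TASK

Pack the field kit: lay the photometer and the pocket tester, each face up, in the foam cut-outs of their own shape and stand the bottle in the round hole, all fully down on the blue foam floor. Stack the loose reagent tub on the tub already in the tray, lined up with it so that its corner feet sit down in the recesses of the lid. Leave the white beaker and the amber flask standing where they are.

Things in the scene. Friction and masses are not known exactly. Their poses are not given: they have to be found in the camera images.
- photometer_center (a point): Handheld photometer, loose: blue-grey block lying face up (screen, keys and a black round cap on top), 142 long (its x; the cap is at the +x end) x 58 wide (y) x 38 mm high (z). This point is its centre, 19 mm above its underside. 0.17 to 0.34 kg. Lies with its long axis roughly across the robot (along world y).
- tester_center (a point): Pocket water tester, loose: lies face up, yellow body (42 wide x 30 mm high) with a dark grey ribbed probe cap at its +x end (36 wide, 26 high, its underside 2 mm off the surface); 168 mm long overall (its x). The yellow part spans x = -84 to +18 mm, the cap on to +84 mm. This point is the middle of its length and width, 15 mm above its underside. About 0.11 kg. Lies roughly along world y.
- bottle_center (a point): Bottle of calibration standard, loose, upright: white, 42 mm diameter up to 64 mm height, then a red screw cap of 33 mm diameter (from 71 to 92 mm height); red band on the label. 92 mm tall. This point is its centre, 46 mm above its underside. 0.07 to 0.14 kg.
- tub_center (a point): Loose reagent tub: pale body with a teal lid, upright, 130 long (x) x 60 wide (y) x 60 mm high (z) including four square corner feet, 10 mm square and 4 mm tall, at x = +-50, y = +-15 mm. Straight sides. This point is its centre, 30 mm above the bottom of the feet. 0.21 to 0.42 kg. Either end may face either way.
- photometer_pocket (a point): Centre of the floor of the photometer's cut-out: a 156 (x) x 72 mm (y) rectangle, 10 mm deep, blue floor, in a dark grey foam module (198 x 98 mm). Four such modules lie side by side along y, all with the same yaw, in random order, in a fixed aluminium tray (208 x 404 mm, rim 44 mm above the bench) that is shifted and turned at each start; foam tops are 42 mm and the blue floors 32 mm above the bench. z up. Fixed.
- tester_pocket (a point): Centre of the floor of the tester's cut-out: a long narrow rectangle 182 (x) x 56 mm (y), 10 mm deep, blue floor, in its foam module (see photometer_pocket). Fixed.
- bottle_hole (a point): Centre of the floor of the bottle's round hole, 58 mm diameter, 10 mm deep, blue floor, in its foam module. Fixed.
- seated_tub_lid (a point): Centre of the top of the lid of the other reagent tub (same make, size and colours as the loose one), which stands fixed in the fourth foam module with its long side along this point's x; the point is 92 mm above the bench. The lid has four square recesses, 20 mm wide and 5 mm deep, at x = +-50, y = +-15 mm, which take the feet of a tub stacked on it with 5 mm of play all round; when seated the stacked tub's centre is 26 mm above this point.
- beaker: White plastic beaker standing in front of the tray, 70 mm diameter, 95 mm tall, empty, light; to be left alone. Origin: centre of its underside.
- flask: Amber volumetric flask with a blue stopper, standing; body 60 mm diameter, narrow neck, 168 mm tall; to be left alone. Origin: centre of its underside.

How it is judged:
By the outcome, as a careful person would: the job done as asked, in the order asked, and still so for the second after the job is handed in, with the robot touching nothing.
It also fails if it takes over 120 s, if anything falls off the work surface, if the arm or the gripper's body presses on something with over 40 N, if the wrist force passes 120 N, or if a joint passes its speed limit or range.

## Working session

There is one attempt and no reset: what is moved stays moved. The work goes in short steps, Python scripts to look and compute and a shell command to move; the robot and the scene stay as the last step left them, time stands still between calls to the robot, and variables do not carry over. Pictures are saved under pics/ and viewed, at most 17 in all, crops included, and the job is handed in when it is done.

```bash
ls; mkdir -p pics
python3 - <<'E'
from rig import arm, viewer, order
import cv2,numpy as np
o=arm.get_obs();print(o['t'],o['ee_pos'],o['eef_rot'],o['grip_width'])
for n in ['scene','side','wrist']:
    im=viewer.read_camera(n);cv2.imwrite(f'pics/a_{n}.png',im[:,:,::-1])
    p=viewer.camera_params(n);print(n,p)
    for t in ['photometer_center','tester_center','bottle_center','tub_center','beaker','flask']:
        print(t,[(round(d['confidence'],2),d['box'],int(d['mask'].sum())) for d in viewer.cut_out(t,n)][:3])
E
```

```text
pics
0.0 [153.78846642 527.47903749 204.30759659] [[-9.60008297e-01  2.79970398e-01 -8.03535427e-04]
 [ 2.79971486e-01  9.60006077e-01 -2.07324537e-03]
 [ 1.90951561e-04 -2.21529977e-03 -9.99997528e-01]] 93.77412363865797
scene {'fx': 458.4978470739917, 'fy': 458.4978470739917, 'cx': 256.1662035395554, 'cy': 189.42548153074694, 'extrinsics': array([[-3.21467739e-01,  7.71940829e-01, -5.48421233e-01,
         1.26055359e+03],
       [ 9.46895301e-01,  2.66285154e-01, -1.80226263e-01,
         2.37871431e+02],
       [ 6.91242180e-03, -5.77234418e-01, -8.16549230e-01,
         1.24549731e+03],
       [ 0.00000000e+00,  0.00000000e+00,  0.00000000e+00,
         1.00000000e+00]])}
photometer_center [(0.56, [202.7, 165.4, 43.8, 19.7], 839)]
tester_center [(0.75, [354.7, 241.6, 56.5, 20.5], 809)]
bottle_center [(0.73, [314.2, 188.1, 14.8, 23.1], 290), (0.67, [254.2, 230.0, 51.7, 67.0], 2050)]
tub_center [(0.62, [119.1, 172.2, 48.3, 22.9], 1096)]
beaker [(0.64, [260.3, 158.8, 25.4, 39.1], 652), (0.34, [121.8, 171.8, 47.9, 24.2], 1059)]
flask [(0.93, [368.0, 167.1, 18.1, 41.7], 404)]
side {'
[... 750 characters left out ...]
80.9, 25.2, 42.3], 924)]
flask [(0.66, [179.6, 97.7, 16.9, 47.0], 465)]
wrist {'fx': 297.3186396354542, 'fy': 297.3186396354542, 'cx': 253.3444530464955, 'cy': 194.39044944163126, 'hand_eye': array([[ 6.14775300e-04, -9.69066080e-01, -2.46800636e-01,
         7.23117209e+01],
       [ 9.99999389e-01,  3.69012195e-04,  1.04204643e-03,
         5.27789950e-01],
       [-9.18739407e-04, -2.46801126e-01,  9.69065715e-01,
        -1.78953127e+02],
       [ 0.00000000e+00,  0.00000000e+00,  0.00000000e+00,
         1.00000000e+00]])}
photometer_center []
tester_center [(0.7, [153.5, 314.1, 40.2, 34.4], 1096)]
bottle_center []
tub_center []
beaker []
flask [(0.85, [154.2, 315.7, 37.8, 31.4], 1061)]
```

View pics/a_scene.png

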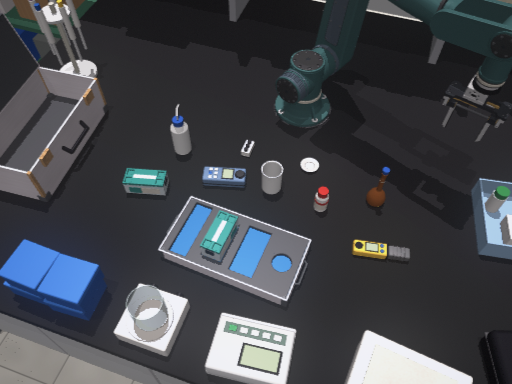

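View pics/a_side.png

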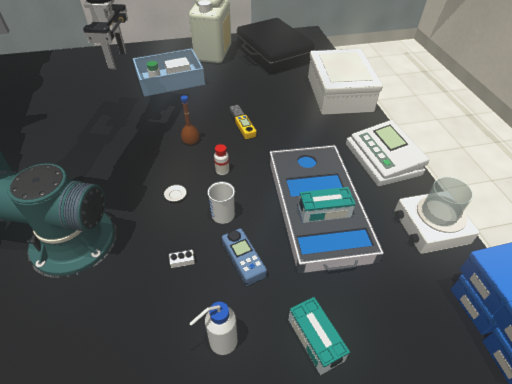

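View pics/a_wrist.png

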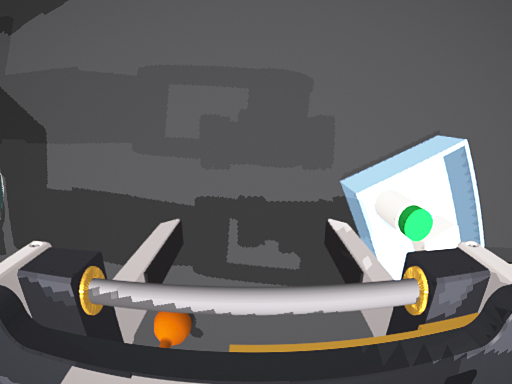

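The three views agree: in the scene view the photometer is at (225,176), tester (380,250), bottle (321,199) and loose tub (146,181). The tray, from its −y end, holds the tester slot (190,230), seated tub (220,233), photometer pocket (250,252) and round hole (282,263).

```bash
cat > h.py <<'E'
from rig import arm, viewer
import cv2,numpy as np
from scipy.optimize import minimize
def cam(n,o=None):
    p=viewer.camera_params(n)
    if n=='wrist':
        T=np.eye(4);T[:3,:3]=o['eef_rot'];T[:3,3]=o['ee_pos'];E=T@p['hand_eye']
    else: E=p['extrinsics']
    return n,np.array([p['fx'],p['cx'],p['cy']]),np.linalg.inv(E)
def proj(c,P):
    n,(f,cx,cy),E=c; q=np.atleast_2d(P)@E[:3,:3].T+E[:3,3]
    if n=='wrist':
        r=np.hypot(q[:,0],q[:,1]);s=f*np.arctan2(r,q[:,2])/np.maximum(r,1e-9)
    else: s=f/q[:,2]
    return np.c_[cx+s*q[:,0],cy+s*q[:,1]]
def unproj(c,uv,z):
    n,(f,cx,cy),E=c; d=(np.atleast_2d(uv)-[cx,cy])/f
    if n=='wrist':
        r=np.linalg.norm(d,axis=1);d=np.c_[d*(np.sin(r)/np.maximum(r,1e-9))[:,None],np.cos(r)]
    else: d=np.c_[d,np.ones(len(d))]
    Ei=np.linalg.inv(E);d=d@Ei[:3,:3].T;o=Ei[:3,3]
    return (o+d*((z-o[2])/d[:,2])[:,None])[:,:2]
def box(x0,x1,y0,y1,z0,z1):
    g=np.linspace(0,1,9)
    pts=[]
    for a in(x0,x1):
        for b in(y0,y1): pts+=[(a,b,z0),(a,b,z1)]
    for t in g: # dense edges for fisheye
        for b in(y0,y1):
            for z in(z0,z1): pts.append((x0+t*(x1-x0),b,z))
    return np.array(pts,float)
def cyl(r,z0,z1):
    a=np.linspace(0,2*np.pi,24,endpoint=False)
    return np.vstack([np.c_[r*np.cos(a),r*np.sin(a),0*a+z] for z in(z0,z1)])
M={'photometer_center':[box(-71,71,-29,29,0,38)],
 'tester_center':[box(-84,18,-21,21,0,30),box(18,84,-18,18,2,28)],
 'bottle_center':[cyl(21,0,64),np.vstack([cyl(21,60,64),cyl(16.5,71,92)])],
 'tub_center':[box(-65,65,-30,30,4,60)],
 'beaker':[cyl(35,0,95)],'flask':[cyl(30,5,45)]}
S=4
def render(c,parts,p,ss=None):
    m=np.zeros((384,512),np.uint8)
    x,y,a=p;R=np.array([[np.cos(a),-np.sin(a)],[np.sin(a),np.cos(a)]])
    for P in parts:
        W=P.copy();W[:,:2]=P[:,:2]@R.T+[x,y]
        h=cv2.convexHull(proj(c,W).astype(np.float32))
        cv2.fillConvexPoly(m,np.round(h*16).astype(np.int32),1,cv2.LINE_8,4)
    return m.astype(bool)
def fit(parts,obs,p0,yaw=True):
    # obs: list of (cam,mask)
    p0=np.array(p0,float);sc=np.array([5,5,.1])
    def cost(v):
        p=p0+v*sc*([1,1,1] if yaw else [1,1,0]); s=0
        for c,m in obs:
            r=render(c,parts,p);s+=(r&m).sum()/max(1,(r|m).sum())
        return -s/len(obs)
    best=None
    for k in range(3):
        r=minimize(cost,(best.x if best else np.zeros(3)),method='Nelder-Mead',options=dict(initial_simplex=(best.x if best else np.zeros(3))+np.vstack([np.zeros(3),np.diag([3.,3,2])*(0.5**k)]),maxiter=150))
        if best is None or r.fun<best.fun: best=r
    return p0+best.x*sc,-best.fun
E
python3 - <<'E'
from h import *
C={n:cam(n) for n in('scene','side')};ims={n:viewer.read_camera(n) for n in C}
px={'photometer_center':(225,176),'tester_center':(380,250),'bottle_center':(321,199),'tub_center':(146,181),'beaker':(272,178),'flask':(376,198)}
for t in M:
    g=unproj(C['scene'],[px[t]],20)[0]
    obs=[]
    for n in C:
        L=viewer.cut_out(t,n)
        if L:obs.append((C[n],L[0]['mask']))
    res=[fit(M[t],obs,[*g,a],t[0] in'pt') for a in((np.pi/2,-np.pi/2) if t[0] in 'pt' else(0,))]
    for (p,s) in res: print(t,p[:2].round(1),np.degrees(p[2]).round(1),round(s,3))
for n in C:
    hsv=cv2.cvtColor(ims[n],cv2.COLOR_RGB2HSV)
    m=cv2.inRange(hsv,(100,150,80),(115,255,255))
    k,l,st,ce=cv2.connectedComponentsWithStats(m)
    for i in range(1,k):
        if st[i,4]>80:
            pts=cv2.findContours((l==i).astype(np.uint8),cv2.RETR_EXTERNAL,cv2.CHAIN_APPROX_NONE)[0][0][:,0]
            w=unproj(C[n],pts,32).astype(np.float32)
            print(n,ce[i].round(),st[i,4],[np.round(v,1) for v in cv2.minAreaRect(w)])
E
```

```text
photometer_center [ 420.6 -149.8] 104.7 0.856
photometer_center [ 420.6 -149.8] -75.3 0.856
tester_center [523.2 394. ] 97.7 0.831
tester_center [525.9 392.2] -81.9 0.831
bottle_center [420.9 177.7] -9.5 0.911
tub_center [ 532.9 -382.4] 104.2 0.95
tub_center [ 532.9 -382.4] -75.8 0.95
beaker [393.9   4.9] -6.7 0.873
flask [337. 345.] 1.8 0.596
scene [177. 121.] 85 [array([ 249.6, -399.7]), array([44.7, 37.6]), np.float64(19.1)]
scene [190. 230.] 849 [array([ 649.3, -171.9]), array([ 51.8, 176.1]), np.float64(85.8)]
scene [250. 252.] 1052 [array([662.4,  24.5]), array([ 68.2, 149.8]), np.float64(85.7)]
scene [ 53. 279.] 5219 [array([ 925.5, -476.9]), array([317.8, 159.8]), np.float64(89.3)]
scene [281. 263.] 240 [array([669.2, 123.1]), array([51. , 50.9]), np.float64(65.1)]
side [307. 162.] 150 [array([675.4, 128.1]), array([47.5, 48.1]), np.float64(19.0)]
side [313. 184.] 710 [array([667.5,  30.1]), array([ 63. , 153.6]), np.float64(86.7)]
side [334. 241.] 1184 [array([ 653.8, -167.3]), array([ 50.5, 179.9]), np.float64(86.0)]
side [493. 298.] 3516 [array([ 941.1, -359.6]), array([325.9, 123.6]), np.float64(52.7)]
side [220. 313.] 258 [array([ 341.6, -290.7]), array([45.7, 39.2]), np.float64(77.7)]
```

```bash
J="python3 -m jog"
python3 -m jog '-.557 -.72 0 0 0 0;-.557 -.72 0 0 0 0;-.557 -.72 0 0 0 0;-.557 -.72 0 0 0 0;-.557 -.72 0 0 0 0;-.557 -.72 0 0 0 0;-.557 -.72 0 0 0 0;-.557 -.72 0 0 0 0;-.557 -.72 0 0 0 0;-.557 -.72 0 0 0 0' 0 10
python3 -m jog '-.557 -.72 0 0 0 0;-.557 -.72 0 0 0 0;-.557 -.72 0 0 0 0;-.557 -.72 0 0 0 0;-.557 -.72 0 0 0 0;-.557 -.72 0 0 0 0;-.557 -.72 0 0 0 0;-.557 -.72 0 0 0 0;-.557 -.72 0 0 0 0;-.557 -.72 0 0 0 0'
python3 -m jog '0 0 0 0 0 .146;0 0 0 0 0 .146;0 0 0 0 0 .146;0 0 0 0 0 .146;0 0 0 0 0 .146;0 0 0 0 0 .146;0 0 0 0 0 .146;0 0 0 0 0 .146;0 0 0 0 0 .146;0 0 0 0 0 0'
```

```text
t: 2.58
ee_pos: [287.4, 187.6, 205.8]
eef_rot: [[-0.96, 0.279, 0.001], [0.279, 0.96, 0.001], [-0.001, 0.001, -1.0]]
ft_force: [1.5, -0.3, 0.4]
grip_width: 94.0
grasp_force: 0.0
t: 3.42
ee_pos: [420.8, -151.7, 205.7]
eef_rot: [[-0.96, 0.281, 0.001], [0.281, 0.96, -0.0], [-0.001, 0.0, -1.0]]
ft_force: [0.1, 0.7, 0.7]
grip_width: 94.0
grasp_force: 0.0
t: 4.25
ee_pos: [420.5, -149.7, 205.5]
eef_rot: [[-0.25, 0.968, 0.0], [0.968, 0.25, 0.0], [-0.0, 0.0, -1.0]]
ft_force: [0.2, -0.5, 0.1]
grip_width: 94.1
grasp_force: 0.0
```

```bash
cat >> h.py <<'E'
def look(t,p0,yaw=True,save=None):
    o=arm.get_obs();c=cam('wrist',o);im=viewer.read_camera('wrist')
    L=viewer.cut_out(t,'wrist')
    print([(round(d['confidence'],2),np.round(d['box'])) for d in L])
    p,s=fit(M[t],[(c,L[0]['mask'])],p0,yaw)
    print(t,p[:2].round(1),np.degrees(p[2]).round(1),'iou',round(s,3))
    if save:
        b=im[:,:,::-1].copy()
        for m,k in((L[0]['mask'],(0,255,0)),(render(c,M[t],p),(0,0,255))):
            cv2.drawContours(b,cv2.findContours(m.astype(np.uint8),0,1)[0],-1,k,1)
        cv2.imwrite(save,b)
    return p
def go(x,y,z,yang,o=None):
    """shares to bring TCP to x,y,z and tool-y angle to yang (deg): translation first, then turn"""
    o=o or arm.get_obs();R=o['eef_rot'];d=R.T@(np.array([x,y,z])-o['ee_pos'])/40
    a=np.degrees(np.arctan2(R[1,1],R[0,1]));da=(yang-a+180)%360-180
    print('from',np.round(o['ee_pos'],1),'yang',a.round(1),'tool shares',d.round(3),'turn wz total',round(-da/45,3),'rows>=',max(np.abs(d).max(),abs(da)/7.1).round(1),'j6',o['joints'][5].round(1))
E
python3 - <<'E'
from h import *
p=look('photometer_center',[420.6,-149.8,np.radians(104.7)],save='pics/b1.png')
go(p[0],p[1],14,np.degrees(p[2])-90)
E
```

```text
[(0.85, array([231., 122.,  46., 118.]))]
photometer_center [ 422.  -152.4] 105.5 iou 0.944
from [ 420.5 -149.7  205.5] yang 14.8 tool shares [-0.073  0.018  4.788] turn wz total -0.015 rows>= 4.8 j6 -41.7
```

View pics/b1.png

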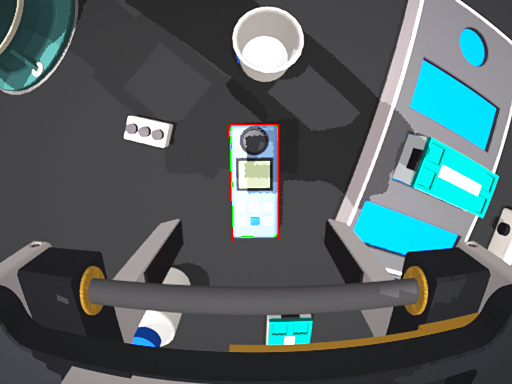

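The overlay fits the photometer well, at (253,180) between the fingers, with the beaker clear at (267,45).

```bash
python3 -m jog '-.073 .018 .7 0 0 -.015;0 0 .7 0 0 0;0 0 .7 0 0 0;0 0 .7 0 0 0;0 0 .7 0 0 0;0 0 .6 0 0 0;0 0 .4 0 0 0;0 0 .2 0 0 0;0 0 .09 0 0 0;0 0 0 0 0 0' 0
python3 -m jog '0 0 0 0 0 0;0 0 0 0 0 0;0 0 0 0 0 0;0 0 0 0 0 0;0 0 0 0 0 0;0 0 0 0 0 0;0 0 0 0 0 0;0 0 0 0 0 0;0 0 0 0 0 0;0 0 0 0 0 0' 1 25
python3 -m jog '0 0 -.2 0 0 0;0 0 -.4 0 0 0;0 0 -.6 0 0 0;0 0 -.6 0 0 0;0 0 -.6 0 0 0;0 0 -.6 0 0 0;0 0 -.6 0 0 0;0 0 -.6 0 0 0;0 0 -.4 0 0 0;0 0 -.2 0 0 0'
```

```text
t: 5.18
ee_pos: [421.8, -152.3, 13.7]
eef_rot: [[-0.265, 0.964, -0.001], [0.964, 0.265, 0.0], [0.0, -0.0, -1.0]]
ft_force: [-0.3, 0.1, -0.3]
grip_width: 93.8
grasp_force: 0.0
t: 6.02
ee_pos: [422.2, -152.5, 14.2]
eef_rot: [[-0.264, 0.965, 0.001], [0.965, 0.264, -0.0], [-0.0, 0.001, -1.0]]
ft_force: [-1.3, 0.1, 2.9]
grip_width: 57.8
grasp_force: 25.0
t: 6.85
ee_pos: [422.4, -152.6, 208.1]
eef_rot: [[-0.264, 0.965, 0.002], [0.965, 0.264, -0.001], [-0.002, 0.002, -1.0]]
ft_force: [0.0, -0.7, -3.6]
grip_width: 57.7
grasp_force: 25.0
```

```bash
cat >> h.py <<'E'
import h as _h
def pockets(views,G):
    out={}
    _r=render
    for k,(w,d,g) in G.items():
        fl=cyl(29,32,32) if w is None else box(-w/2,w/2,-d/2,d/2,32,32)
        tp=fl.copy();tp[:,2]=42
        def rend(c,parts,p): return _r(c,[fl],p)&_r(c,[tp],p)
        obs=[]
        for c,im in views:
            m=cv2.inRange(cv2.cvtColor(im,cv2.COLOR_RGB2HSV),(95,140,80),(115,255,255))
            _,l,st,ce=cv2.connectedComponentsWithStats(m)
            u=proj(c,[[g[0],g[1],32]])[0]; i=1+np.argmin(np.hypot(*(ce[1:]-u).T)+1e3*(st[1:,4]<80))
            obs.append((c,l==i))
        globals()['render']=rend
        for ob in [obs]+([[q] for q in obs] if len(obs)>1 else []):
            p,s=fit([fl],ob,[*g,np.radians(-4)],w is not None)
            print(k,'all' if ob is obs else ob[0][0][0],p[:2].round(1),np.degrees(p[2]).round(1),round(s,3))
        globals()['render']=_r
E
sed -i '/^import h as _h/d' h.py
python3 - <<'E'
from h import *
o={'ee_pos':np.array([420.5,-149.7,205.5]),'eef_rot':np.array([[-.25,.968,0],[.968,.25,0],[0,0,-1]])}
V=[(cam(n),cv2.imread(f'pics/a_{n}.png')[:,:,::-1].copy()) for n in('scene','side')]
V.append((cam('wrist',o),cv2.imread('pics/b1.png')[:,:,::-1].copy()))
pockets(V,{'phot':(156,72,(666,26)),'test':(182,56,(652,-170)),'hole':(None,0,(673,124))})
go(666,26,205,86)
E
```

```text
phot all [666.6  25.6] -3.9 0.591
phot scene [665.4  25.1] -4.0 0.959
phot side [666.4  29.4] -0.6 0.802
phot wrist [670.   48.2] -9.9 0.033
test all [ 653.1 -170.3] -3.9 0.649
test scene [ 650.2 -170.4] -4.4 0.95
test side [ 652.8 -170.7] -4.7 0.96
test wrist [ 671.8 -192.7] 14.2 0.046
hole all [672.2 122.2] -2.4 0.609
hole scene [671.3 123.9] 2.2 0.915
hole side [672.3 122.8] 5.9 0.928
hole wrist [673. 124.] -4.0 0.0
from [ 422.4 -152.6  208.1] yang 15.3 tool shares [2.702 7.052 0.087] turn wz total -1.571 rows>= 10.0 j6 -42.4
```

```bash
python3 -m jog '0 0 0 0 0 -.157;0 0 0 0 0 -.157;0 0 0 0 0 -.157;0 0 0 0 0 -.157;0 0 0 0 0 -.157;0 0 0 0 0 -.157;0 0 0 0 0 -.157;0 0 0 0 0 -.157;0 0 0 0 0 -.157;0 0 0 0 0 -.157'
python3 -c "
from h import *
go(666,26,205,86)"
```

```text
t: 7.68
ee_pos: [421.0, -151.9, 204.2]
eef_rot: [[-0.998, 0.065, -0.003], [0.065, 0.998, 0.002], [0.003, 0.001, -1.0]]
ft_force: [0.1, -0.3, -2.8]
grip_width: 58.1
grasp_force: 25.0
from [ 421.  -151.9  204.2] yang 86.3 tool shares [-5.823  4.836 -0.032] turn wz total 0.006 rows>= 5.8 j6 -113.4
```

```bash
python3 -m jog '-.582 .484 0 0 0 0;-.582 .484 0 0 0 0;-.582 .484 0 0 0 0;-.582 .484 0 0 0 0;-.582 .484 0 0 0 0;-.582 .484 0 0 0 0;-.582 .484 0 0 0 0;-.582 .484 0 0 0 0;-.582 .484 0 0 0 0;-.582 .484 0 0 0 0'
python3 -m jog '0 0 .5 0 0 0;0 0 .7 0 0 0;0 0 .7 0 0 0;0 0 .4 0 0 0;0 0 0 0 0 0;0 0 0 0 0 0;0 0 0 0 0 0;0 0 0 0 0 0;0 0 0 0 0 0;0 0 0 0 0 0'
python3 - <<'E'
from h import *
go(666,26,47,86)
cv2.imwrite('pics/c1.png',viewer.read_camera('wrist')[:,:,::-1])
E
```

```text
t: 8.52
ee_pos: [668.1, 25.3, 203.5]
eef_rot: [[-0.997, 0.071, -0.004], [0.071, 0.997, 0.0], [0.004, -0.0, -1.0]]
ft_force: [-0.2, -0.8, -2.3]
grip_width: 58.0
grasp_force: 25.0
t: 9.35
ee_pos: [668.7, 24.2, 115.8]
eef_rot: [[-0.997, 0.071, 0.003], [0.071, 0.997, -0.0], [-0.003, 0.0, -1.0]]
ft_force: [-0.8, -0.4, -2.3]
grip_width: 57.5
grasp_force: 25.0
from [668.7  24.2 115.8] yang 85.9 tool shares [0.076 0.04  1.72 ] turn wz total -0.002 rows>= 1.7 j6 -88.7
```

View pics/c1.png

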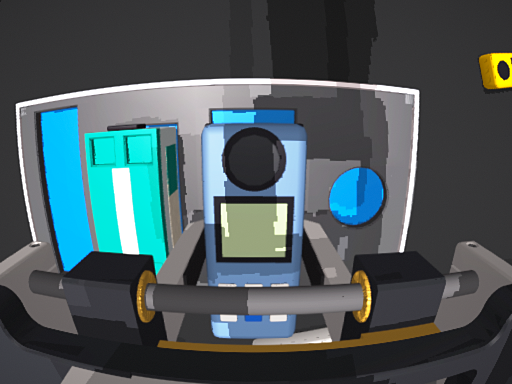

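Run:
```python
from h import *
o=arm.get_obs();c=cam('wrist',o)
a=np.radians(-4);R=np.array([[np.cos(a),-np.sin(a)],[np.sin(a),np.cos(a)]])
for s in(1,-1):
    print(proj(c,[[*(R@[-78,36*s]+[666,26]),z] for z in(32,42)]).round(1).tolist())
im=cv2.imread('pics/c1.png');m=cv2.inRange(cv2.cvtColor(im,cv2.COLOR_BGR2HSV),(95,140,60),(115,255,255))
print([ (r,np.where(m[r,200:310])[0][[0,-1]]+200) for r in range(104,122,2) if m[r,200:310].any()])
_,l,st,ce=cv2.connectedComponentsWithStats(m);i=l[195,357];
pts=cv2.findContours((l==i).astype(np.uint8),0,1)[0][0][:,0];w=unproj(c,pts,32);print('hole',w.min(0),w.max(0),(w.min(0)+w.max(0))/2)
```

```text
[[295.1, 110.9], [296.8, 110.6]]
[[212.9, 110.9], [211.3, 110.6]]
[(110, array([212, 293])), (112, array([211, 294])), (114, array([212, 294])), (116, array([212, 294])), (118, array([212, 294])), (120, array([212, 294]))]
hole [644.25419814  95.76998654] [700.51533676 151.56867781] [672.38476745 123.66933218]
```

Predicted pocket corners match the picture to about 1 px, so I'm lowering.

```bash
python3 -m jog '.076 .04 .3 0 0 0;0 0 .4 0 0 0;0 0 .35 0 0 0;0 0 .2 0 0 0;0 0 .15 0 0 0;0 0 .1 0 0 0;0 0 .1 0 0 0;0 0 .08 0 0 0;0 0 .05 0 0 0;0 0 0 0 0 0'
python3 -m jog '0 0 0 0 0 0;0 0 0 0 0 0;0 0 0 0 0 0;0 0 0 0 0 0;0 0 -.1 0 0 0;0 0 -.3 0 0 0;0 0 -.6 0 0 0;0 0 -.8 0 0 0;0 0 -.8 0 0 0;0 0 -.8 0 0 0' .2
python3 - <<'E'
from h import *
go(524.5,393,200,8)
for n in('scene','side','wrist'): 
  cv2.imwrite(f'pics/d_{n}.png',viewer.read_camera(n)[:,:,::-1])
im=cv2.imread('pics/d_side.png')[90:290,170:400];cv2.imwrite('pics/d_s.png',cv2.resize(im,None,fx=3,fy=3))
E
```

```text
t: 10.23
ee_pos: [665.5, 26.0, 46.3]
eef_rot: [[-0.997, 0.071, 0.002], [0.071, 0.997, -0.0], [-0.002, 0.0, -1.0]]
ft_force: [-1.0, -0.1, 1.3]
grip_width: 58.0
grasp_force: 25.0
t: 11.07
ee_pos: [664.9, 26.1, 183.3]
eef_rot: [[-0.997, 0.071, 0.001], [0.071, 0.997, 0.0], [-0.001, 0.0, -1.0]]
ft_force: [0.5, 0.0, 0.2]
grip_width: 75.3
grasp_force: 0.0
from [664.9  26.1 183.3] yang 85.9 tool shares [ 4.15   8.901 -0.421] turn wz total 1.732 rows>= 11.0 j6 -88.6
```

View pics/d_s.png

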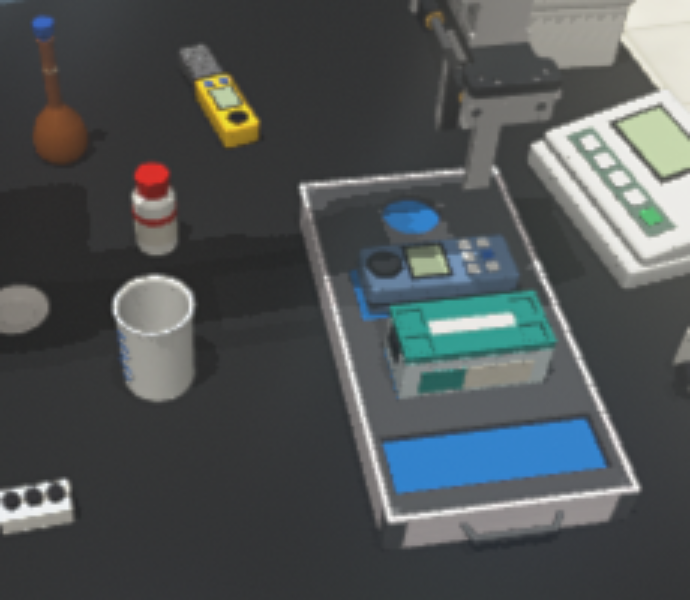

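Photometer lies flat in its pocket at (440,260) of the crop; everything else is unmoved. Tester next.

```bash
python3 -m jog '.415 .89 -.042 0 0 0;.415 .89 -.042 0 0 0;.415 .89 -.042 0 0 0;.415 .89 -.042 0 0 0;.415 .89 -.042 0 0 0;.415 .89 -.042 0 0 0;.415 .89 -.042 0 0 0;.415 .89 -.042 0 0 0;.415 .89 -.042 0 0 0;.415 .89 -.042 0 0 0' 0 15
python3 -m jog '0 0 0 0 0 .158;0 0 0 0 0 .158;0 0 0 0 0 .158;0 0 0 0 0 .158;0 0 0 0 0 .158;0 0 0 0 0 .158;0 0 0 0 0 .158;0 0 0 0 0 .158;0 0 0 0 0 .158;0 0 0 0 0 .158'
python3 - <<'E'
from h import *
p=look('tester_center',[524.5,393,np.radians(98)],save='pics/e1.png')
go(p[0],p[1],15,np.degrees(p[2])-90)
E
```

```text
t: 12.05
ee_pos: [523.0, 394.2, 196.0]
eef_rot: [[-0.997, 0.071, -0.002], [0.071, 0.997, -0.001], [0.002, -0.001, -1.0]]
ft_force: [1.7, -0.0, -0.2]
grip_width: 94.1
grasp_force: 0.0
t: 12.88
ee_pos: [523.9, 392.5, 195.7]
eef_rot: [[-0.25, 0.968, -0.003], [0.968, 0.25, -0.002], [-0.001, -0.003, -1.0]]
ft_force: [0.6, -0.3, -0.2]
grip_width: 93.9
grasp_force: 0.0
[(0.6, array([237., 113.,  37., 133.]))]
tester_center [525.4 390.5] 99.9 iou 0.91
from [524.  392.6 195.8] yang 14.9 tool shares [-0.054  0.031  4.521] turn wz total 0.11 rows>= 4.5 j6 17.0
```

View pics/e1.png

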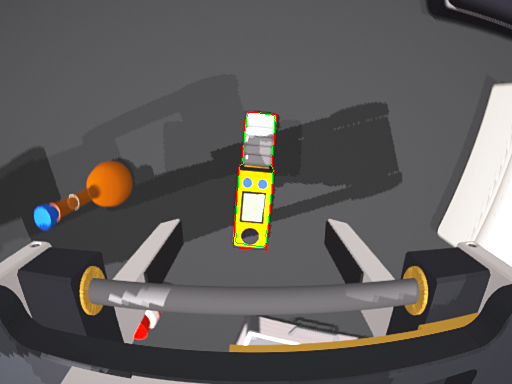

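Tester fits (255,180), flask stands well clear at (110,185).

```bash
python3 -m jog '-.05 .03 .6 0 0 .11;0 0 .7 0 0 0;0 0 .7 0 0 0;0 0 .7 0 0 0;0 0 .7 0 0 0;0 0 .5 0 0 0;0 0 .35 0 0 0;0 0 .2 0 0 0;0 0 .07 0 0 0;0 0 0 0 0 0' 0
python3 -m jog '0 0 0 0 0 0;0 0 0 0 0 0;0 0 0 0 0 0;0 0 0 0 0 0;0 0 0 0 0 0;0 0 0 0 0 0;0 0 0 0 0 0;0 0 0 0 0 0;0 0 0 0 0 0;0 0 0 0 0 0' 1 15
python3 -m jog '0 0 -.2 0 0 0;0 0 -.4 0 0 0;0 0 -.6 0 0 0;0 0 -.6 0 0 0;0 0 -.6 0 0 0;0 0 -.6 0 0 0;0 0 -.6 0 0 0;0 0 -.6 0 0 0;0 0 -.4 0 0 0;0 0 -.2 0 0 0'
python3 -m jog '0 0 0 0 0 -.157;0 0 0 0 0 -.157;0 0 0 0 0 -.157;0 0 0 0 0 -.157;0 0 0 0 0 -.157;0 0 0 0 0 -.157;0 0 0 0 0 -.157;0 0 0 0 0 -.157;0 0 0 0 0 -.157;0 0 0 0 0 -.157'
python3 -c "
from h import *
go(652.5,-170.5,205,86)"
```

```text
t: 13.82
ee_pos: [525.8, 391.0, 15.8]
eef_rot: [[-0.173, 0.985, -0.001], [0.985, 0.173, -0.001], [-0.001, -0.002, -1.0]]
ft_force: [0.2, -0.0, 0.5]
grip_width: 94.2
grasp_force: 0.0
t: 14.65
ee_pos: [526.2, 391.3, 16.7]
eef_rot: [[-0.172, 0.985, -0.0], [0.985, 0.172, 0.0], [0.0, -0.0, -1.0]]
ft_force: [0.0, -0.0, 0.3]
grip_width: 41.6
grasp_force: 15.0
t: 15.48
ee_pos: [527.2, 391.9, 212.7]
eef_rot: [[-0.172, 0.985, 0.005], [0.985, 0.172, 0.003], [0.002, 0.005, -1.0]]
ft_force: [0.2, 1.3, -0.9]
grip_width: 41.8
grasp_force: 15.0
t: 16.32
ee_pos: [525.9, 391.0, 207.6]
eef_rot: [[-0.987, 0.158, -0.002], [0.158, 0.987, -0.001], [0.001, -0.001, -1.0]]
ft_force: [-0.8, -0.5, -0.8]
grip_width: 41.6
grasp_force: 15.0
from [525.9 391.  207.6] yang 80.9 tool shares [ -5.35  -13.359   0.075] turn wz total -0.114 rows>= 13.4 j6 -49.2
```

```bash
python3 -m jog '-.267 -.668 0 0 0 0;-.267 -.668 0 0 0 0;-.267 -.668 0 0 0 0;-.267 -.668 0 0 0 0;-.267 -.668 0 0 0 0;-.267 -.668 0 0 0 0;-.267 -.668 0 0 0 0;-.267 -.668 0 0 0 0;-.267 -.668 0 0 0 0;-.267 -.668 0 0 0 0'
python3 -m jog '-.267 -.668 0 0 0 0;-.267 -.668 0 0 0 0;-.267 -.668 0 0 0 0;-.267 -.668 0 0 0 0;-.267 -.668 0 0 0 0;-.267 -.668 0 0 0 0;-.267 -.668 0 0 0 0;-.267 -.668 0 0 0 0;-.267 -.668 0 0 0 0;-.267 -.668 0 0 0 -.114'
python3 -m jog '0 0 .5 0 0 0;0 0 .7 0 0 0;0 0 .7 0 0 0;0 0 .4 0 0 0;0 0 0 0 0 0;0 0 0 0 0 0;0 0 0 0 0 0;0 0 0 0 0 0;0 0 0 0 0 0;0 0 0 0 0 0'
python3 - <<'E'
from h import *
o=arm.get_obs();go(652.5,-170.5,48.7,86,o);c=cam('wrist',o)
im=viewer.read_camera('wrist');b=im[:,:,::-1].copy()
a=np.radians(-4);R=np.array([[np.cos(a),-np.sin(a)],[np.sin(a),np.cos(a)]])
f=box(-91,91,-28,28,32,32)
f[:,:2]=f[:,:2]@R.T+[652.5,-170.5]
for q in proj(c,f): cv2.circle(b,tuple(int(v) for v in q.round()),1,(0,0,255),-1)
f=box(-55,55,-20,20,92,92);f[:,:2]=f[:,:2]@R.T+[659,-72.5]
for x,y in((-50,15),(-50,-15),(50,15),(50,-15)):
  q=proj(c,[[*(R@[x,y]+[659,-72.5]),92]])[0];cv2.circle(b,tuple(int(v) for v in q.round()),2,(0,0,255),-1)
cv2.imwrite('pics/f1.png',b)
E
```

```text
t: 17.15
ee_pos: [587.3, 108.7, 207.9]
eef_rot: [[-0.986, 0.164, -0.002], [0.164, 0.986, -0.0], [0.002, -0.0, -1.0]]
ft_force: [-0.4, 0.8, -1.6]
grip_width: 42.2
grasp_force: 15.0
t: 17.98
ee_pos: [648.8, -172.2, 207.7]
eef_rot: [[-0.997, 0.074, -0.002], [0.074, 0.997, 0.001], [0.002, 0.001, -1.0]]
ft_force: [0.9, -0.2, -1.4]
grip_width: 41.7
grasp_force: 15.0
t: 18.82
ee_pos: [649.9, -171.1, 118.5]
eef_rot: [[-0.997, 0.075, 0.003], [0.075, 0.997, -0.001], [-0.003, -0.001, -1.0]]
ft_force: [-0.4, -0.8, -1.5]
grip_width: 41.6
grasp_force: 15.0
from [ 649.9 -171.1  118.5] yang 85.7 tool shares [-0.058  0.022  1.746] turn wz total -0.007 rows>= 1.7 j6 -105.3
```

View pics/f1.png

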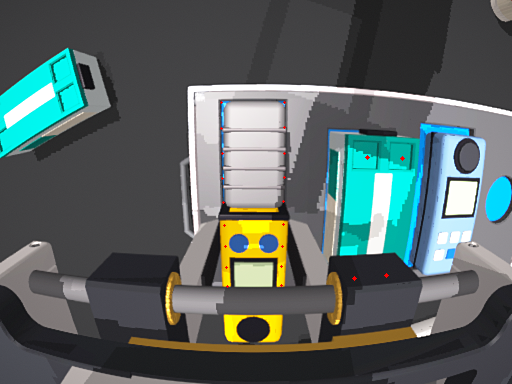

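Pocket outline dots fall on the slot's edges; the tester is centred between them. Lowering.

```bash
python3 -m jog '-.058 .022 .3 0 0 0;0 0 .4 0 0 0;0 0 .35 0 0 0;0 0 .2 0 0 0;0 0 .15 0 0 0;0 0 .1 0 0 0;0 0 .1 0 0 0;0 0 .08 0 0 0;0 0 .06 0 0 0;0 0 0 0 0 0'
python3 -m jog '0 0 0 0 0 0;0 0 0 0 0 0;0 0 0 0 0 0;0 0 0 0 0 0;0 0 -.1 0 0 0;0 0 -.3 0 0 0;0 0 -.6 0 0 0;0 0 -.8 0 0 0;0 0 -.8 0 0 0;0 0 -.8 0 0 0' .35
python3 - <<'E'
from h import *
go(420.9,177.7,200,86)
cv2.imwrite('pics/g_wrist.png',viewer.read_camera('wrist')[:,:,::-1])
E
```

```text
t: 19.7
ee_pos: [651.9, -170.4, 48.6]
eef_rot: [[-0.997, 0.076, 0.002], [0.076, 0.997, -0.0], [-0.002, -0.0, -1.0]]
ft_force: [-1.8, 0.4, 1.6]
grip_width: 42.1
grasp_force: 15.0
t: 20.53
ee_pos: [651.4, -170.2, 185.6]
eef_rot: [[-0.997, 0.076, 0.001], [0.076, 0.997, -0.0], [-0.001, -0.0, -1.0]]
ft_force: [0.3, 0.5, 0.2]
grip_width: 61.3
grasp_force: 0.0
from [ 651.4 -170.2  185.6] yang 85.7 tool shares [ 6.402  8.237 -0.366] turn wz total -0.007 rows>= 8.2 j6 -105.1
```

View pics/g_wrist.png

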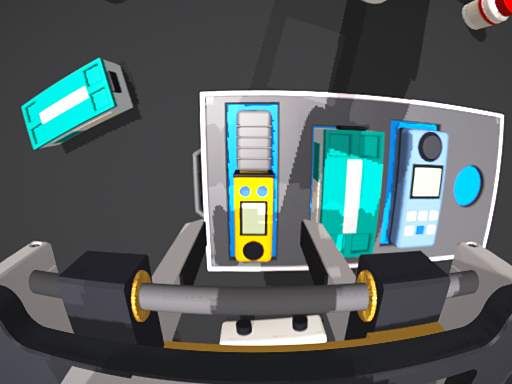

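Tester is down in its slot (253,185). Bottle next.

```bash
python3 -m jog '.533 .686 -.03 0 0 0;.533 .686 -.03 0 0 0;.533 .686 -.03 0 0 0;.533 .686 -.03 0 0 0;.533 .686 -.03 0 0 0;.533 .686 -.03 0 0 0;.533 .686 -.03 0 0 0;.533 .686 -.03 0 0 0;.533 .686 -.03 0 0 0;.533 .686 -.03 0 0 0' 0
python3 -m jog '.533 .686 -.03 0 0 0;.533 .686 -.03 0 0 0;0 0 0 0 0 0;0 0 0 0 0 0;0 0 0 0 0 0;0 0 0 0 0 0;0 0 0 0 0 0;0 0 0 0 0 0;0 0 0 0 0 0;0 0 0 0 0 0'
python3 - <<'E'
from h import *
p=look('bottle_center',[420.9,177.7,0],False,save='pics/h1.png')
go(p[0],p[1],27,86)
E
```

```text
t: 21.42
ee_pos: [458.7, 120.7, 196.2]
eef_rot: [[-0.997, 0.076, 0.002], [0.076, 0.997, 0.0], [-0.002, 0.001, -1.0]]
ft_force: [0.2, 1.2, 0.4]
grip_width: 93.8
grasp_force: 0.0
t: 22.25
ee_pos: [421.6, 176.9, 197.3]
eef_rot: [[-0.997, 0.077, -0.0], [0.077, 0.997, -0.0], [0.0, -0.0, -1.0]]
ft_force: [-0.6, 0.4, 0.8]
grip_width: 94.1
grasp_force: 0.0
[(0.93, array([232., 163.,  38.,  45.]))]
bottle_center [420.6 177.6] 7.5 iou 0.951
from [421.4 177.1 197.4] yang 85.6 tool shares [0.02  0.01  4.259] turn wz total -0.008 rows>= 4.3 j6 -69.9
```

View pics/h1.png

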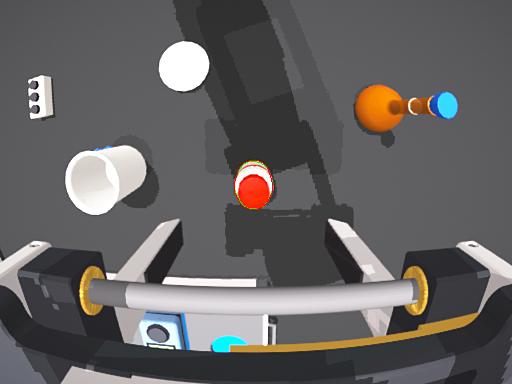

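Bottle is centred between the fingers (253,187), with beaker and flask out of the gripper's way.

```bash
python3 -m jog '.02 .01 .5 0 0 0;0 0 .7 0 0 0;0 0 .7 0 0 0;0 0 .7 0 0 0;0 0 .6 0 0 0;0 0 .5 0 0 0;0 0 .3 0 0 0;0 0 .2 0 0 0;0 0 .06 0 0 0;0 0 0 0 0 0' 0
python3 -m jog '0 0 0 0 0 0;0 0 0 0 0 0;0 0 0 0 0 0;0 0 0 0 0 0;0 0 0 0 0 0;0 0 0 0 0 0;0 0 0 0 0 0;0 0 0 0 0 0;0 0 0 0 0 0;0 0 0 0 0 0' 1 15
python3 -m jog '0 0 -.2 0 0 0;0 0 -.4 0 0 0;0 0 -.6 0 0 0;0 0 -.6 0 0 0;0 0 -.6 0 0 0;0 0 -.6 0 0 0;0 0 -.6 0 0 0;0 0 -.3 0 0 0;0 0 -.1 0 0 0;0 0 0 0 0 0'
python3 -c "
from h import *
go(672.3,123.5,59,86)"
```

```text
t: 23.18
ee_pos: [420.4, 177.8, 26.9]
eef_rot: [[-0.997, 0.076, -0.001], [0.076, 0.997, -0.0], [0.001, -0.0, -1.0]]
ft_force: [1.3, -0.4, 0.5]
grip_width: 93.9
grasp_force: 0.0
t: 24.02
ee_pos: [420.5, 177.8, 27.1]
eef_rot: [[-0.997, 0.076, -0.0], [0.076, 0.997, -0.0], [0.0, -0.0, -1.0]]
ft_force: [0.2, -0.9, 0.4]
grip_width: 41.5
grasp_force: 15.0
t: 24.85
ee_pos: [420.9, 178.1, 187.9]
eef_rot: [[-0.997, 0.076, 0.002], [0.076, 0.997, 0.001], [-0.002, 0.001, -1.0]]
ft_force: [-0.2, -0.1, -0.2]
grip_width: 41.9
grasp_force: 15.0
from [420.9 178.1 187.9] yang 85.7 tool shares [-6.364 -0.888  3.234] turn wz total -0.007 rows>= 6.4 j6 -69.9
```

```bash
python3 -m jog '-.6364 -.0888 0 0 0 0;-.6364 -.0888 0 0 0 0;-.6364 -.0888 0 0 0 0;-.6364 -.0888 0 0 0 0;-.6364 -.0888 0 0 0 0;-.6364 -.0888 0 0 0 0;-.6364 -.0888 0 0 0 0;-.6364 -.0888 0 0 0 0;-.6364 -.0888 0 0 0 0;-.6364 -.0888 0 0 0 0'
python3 -m jog '0 0 .5 0 0 0;0 0 .7 0 0 0;0 0 .7 0 0 0;0 0 .4 0 0 0;0 0 .2 0 0 0;0 0 0 0 0 0;0 0 0 0 0 0;0 0 0 0 0 0;0 0 0 0 0 0;0 0 0 0 0 0'
python3 -c "
from h import *
go(672.3,123.5,59,86)
cv2.imwrite('pics/i_side.png',viewer.read_camera('side')[:,:,::-1])"
```

```text
t: 25.68
ee_pos: [671.7, 122.8, 183.7]
eef_rot: [[-0.997, 0.076, -0.005], [0.076, 0.997, -0.0], [0.005, -0.001, -1.0]]
ft_force: [1.0, 0.3, -0.3]
grip_width: 41.7
grasp_force: 15.0
t: 26.52
ee_pos: [672.6, 123.4, 89.1]
eef_rot: [[-0.997, 0.076, 0.003], [0.076, 0.997, 0.0], [-0.003, 0.001, -1.0]]
ft_force: [0.3, 0.5, -1.6]
grip_width: 41.6
grasp_force: 15.0
from [672.6 123.4  89.1] yang 85.7 tool shares [0.011 0.001 0.754] turn wz total -0.007 rows>= 0.8 j6 -80.0
```

```bash
python3 -m jog '.01 0 .15 0 0 0;0 0 .15 0 0 0;0 0 .12 0 0 0;0 0 .1 0 0 0;0 0 .08 0 0 0;0 0 .06 0 0 0;0 0 .05 0 0 0;0 0 .04 0 0 0;0 0 0 0 0 0;0 0 0 0 0 0'
python3 -m jog '0 0 0 0 0 0;0 0 0 0 0 0;0 0 0 0 0 0;0 0 0 0 0 0;0 0 -.1 0 0 0;0 0 -.3 0 0 0;0 0 -.6 0 0 0;0 0 -.8 0 0 0;0 0 -.8 0 0 0;0 0 -.8 0 0 0' .35
python3 - <<'E'
from h import *
go(532.9,-382.4,205,14.2)
p=look('bottle_center',[672.3,123.5,0],False)
E
```

```text
t: 27.4
ee_pos: [671.2, 123.2, 59.2]
eef_rot: [[-0.997, 0.076, 0.001], [0.076, 0.997, -0.0], [-0.001, 0.0, -1.0]]
ft_force: [-3.0, -0.9, 5.2]
grip_width: 41.8
grasp_force: 15.0
t: 28.23
ee_pos: [671.1, 123.3, 195.6]
eef_rot: [[-0.997, 0.076, 0.001], [0.076, 0.997, 0.0], [-0.001, 0.0, -1.0]]
ft_force: [0.5, 0.5, 0.4]
grip_width: 61.2
grasp_force: 0.0
from [671.1 123.3 195.6] yang 85.7 tool shares [  2.49  -12.867  -0.24 ] turn wz total 1.588 rows>= 12.9 j6 -80.0
[(0.57, array([230., 166.,  44.,  53.])), (0.18, array([124.,  97.,  88., 164.]))]
bottle_center [680.6 123.9] -1.7 iou 0.885
```

```bash
python3 -m jog '-.07 -.488 -.024 0 0 0;-.07 -.488 -.024 0 0 0;0 -.488 -.024 0 0 0;0 -.488 -.024 0 0 0;0 -.488 -.024 0 0 0;0 -.488 -.024 0 0 0;0 -.488 -.024 0 0 0;0 -.488 -.024 0 0 0;0 -.488 -.024 0 0 0;0 -.488 -.024 0 0 0' 0 25
python3 - <<'E'
from h import *
o=arm.get_obs();c=cam('wrist',o);print(np.round(o['ee_pos'],1));go(659,-72.5,205,86,o)
im=viewer.read_camera('wrist');b=im[:,:,::-1].copy()
cv2.imwrite('pics/j_raw.png',b)
m=cv2.inRange(cv2.cvtColor(im,cv2.COLOR_RGB2HSV),(80,100,40),(94,255,255))
_,l,st,ce=cv2.connectedComponentsWithStats(m);
u=proj(c,[[659,-72.5,92]])[0];i=1+np.argmin(np.hypot(*(ce[1:]-u).T)+1e3*(st[1:,4]<500))
q=cv2.morphologyEx((l==i).astype(np.uint8),cv2.MORPH_CLOSE,np.ones((3,3)))
pts=cv2.findContours(q,0,1)[0][0][:,0];print('lid',[np.round(v,1) for v in cv2.minAreaRect(unproj(c,pts,92).astype(np.float32))])
a=np.radians(-4);R=np.array([[np.cos(a),-np.sin(a)],[np.sin(a),np.cos(a)]])
b=cv2.resize(b[80:270,200:400],None,fx=3,fy=3)
for x,y in((-50,15),(-50,-15),(50,15),(50,-15)):
  w=np.array([[*(R@[x+10*i,y+10*j]+[659,-72.5]),92] for i,j in((1,1),(1,-1),(-1,-1),(-1,1))])
  cv2.polylines(b,[((proj(c,w)-[200,80])*3).astype(np.int32)],1,(0,0,255),1)
cv2.imwrite('pics/j.png',b)
E
```

```text
t: 29.17
ee_pos: [661.8, -72.7, 202.6]
eef_rot: [[-0.997, 0.076, -0.0], [0.076, 0.997, 0.0], [0.0, 0.0, -1.0]]
ft_force: [-0.2, -0.0, -0.4]
grip_width: 94.1
grasp_force: 0.0
[661.8 -72.7 202.6]
from [661.8 -72.7 202.6] yang 85.7 tool shares [ 0.069  0.    -0.061] turn wz total -0.007 rows>= 0.1 j6 -96.8
lid [array([658.1, -74. ]), array([ 61.2, 130.7]), np.float64(86.0)]
```

View pics/j.png

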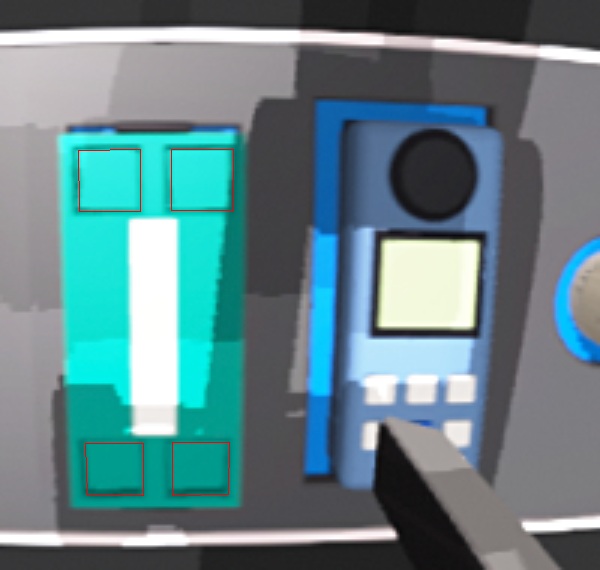

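The outlines sit on the recesses (lid centre ≈ 658.5, −73.3, yaw −4°). Loose tub next.

```bash
python3 -c "
from h import *
go(532.9,-382.4,205,14.2)"
python3 -m jog '.265 -.797 0 0 0 0;.265 -.797 0 0 0 0;.265 -.797 0 0 0 0;.265 -.797 0 0 0 0;.265 -.797 0 0 0 0;.265 -.797 0 0 0 0;.265 -.797 0 0 0 0;.265 -.797 0 0 0 0;.265 -.797 0 0 0 0;.265 -.797 0 0 0 0'
python3 -m jog '0 0 0 0 0 .158;0 0 0 0 0 .158;0 0 0 0 0 .158;0 0 0 0 0 .158;0 0 0 0 0 .158;0 0 0 0 0 .158;0 0 0 0 0 .158;0 0 0 0 0 .158;0 0 0 0 0 .158;0 0 0 0 0 .158'
python3 - <<'E'
from h import *
p=look('tub_center',[532.9,-382.4,np.radians(104.2)],save='pics/k1.png')
go(p[0],p[1],26,np.degrees(p[2])-90)
E
```

```text
from [661.5 -77.  202.7] yang 85.4 tool shares [ 2.596 -7.868 -0.032] turn wz total 1.583 rows>= 10.0 j6 -96.9
t: 30.05
ee_pos: [531.6, -382.6, 202.6]
eef_rot: [[-0.997, 0.075, 0.0], [0.075, 0.997, 0.0], [-0.0, 0.0, -1.0]]
ft_force: [0.1, -0.4, 0.2]
grip_width: 94.0
grasp_force: 0.0
t: 30.88
ee_pos: [532.4, -381.2, 202.4]
eef_rot: [[-0.246, 0.969, -0.0], [0.969, 0.246, 0.001], [0.001, -0.0, -1.0]]
ft_force: [-1.0, 0.1, 0.6]
grip_width: 94.1
grasp_force: 0.0
[(0.74, array([226., 124.,  56., 121.]))]
tub_center [ 533.  -383.3] 104.3 iou 0.971
from [ 532.4 -381.2  202.4] yang 14.6 tool shares [-5.600e-02  2.000e-03  4.411e+00] turn wz total 0.006 rows>= 4.4 j6 -55.2
```

View pics/k1.png

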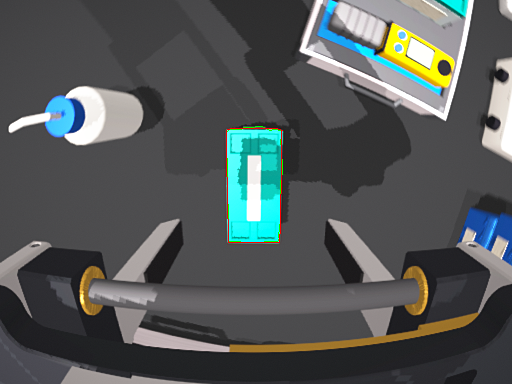

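```bash
python3 -m jog '-.056 0 .6 0 0 0;0 0 .7 0 0 0;0 0 .7 0 0 0;0 0 .7 0 0 0;0 0 .7 0 0 0;0 0 .5 0 0 0;0 0 .3 0 0 0;0 0 .15 0 0 0;0 0 .06 0 0 0;0 0 0 0 0 0' 0
python3 -m jog '0 0 0 0 0 0;0 0 0 0 0 0;0 0 0 0 0 0;0 0 0 0 0 0;0 0 0 0 0 0;0 0 0 0 0 0;0 0 0 0 0 0;0 0 0 0 0 0;0 0 0 0 0 0;0 0 0 0 0 0' 1 30
python3 -m jog '0 0 -.2 0 0 0;0 0 -.4 0 0 0;0 0 -.6 0 0 0;0 0 -.6 0 0 0;0 0 -.6 0 0 0;0 0 -.6 0 0 0;0 0 -.6 0 0 0;0 0 -.6 0 0 0;0 0 -.4 0 0 0;0 0 -.2 0 0 0'
python3 -m jog '0 0 0 0 0 -.159;0 0 0 0 0 -.159;0 0 0 0 0 -.159;0 0 0 0 0 -.159;0 0 0 0 0 -.159;0 0 0 0 0 -.159;0 0 0 0 0 -.159;0 0 0 0 0 -.159;0 0 0 0 0 -.159;0 0 0 0 0 -.155'
python3 -c "
from h import *
go(658.5,-73.3,210,86)"
```

```text
t: 31.82
ee_pos: [533.3, -384.1, 26.9]
eef_rot: [[-0.252, 0.968, 0.001], [0.968, 0.252, -0.001], [-0.001, 0.001, -1.0]]
ft_force: [-0.4, -0.2, 0.2]
grip_width: 94.2
grasp_force: 0.0
t: 32.65
ee_pos: [533.2, -384.0, 26.7]
eef_rot: [[-0.252, 0.968, 0.001], [0.968, 0.252, -0.0], [-0.001, 0.001, -1.0]]
ft_force: [-0.6, 0.7, 2.4]
grip_width: 60.2
grasp_force: 30.0
t: 33.48
ee_pos: [533.0, -384.2, 220.5]
eef_rot: [[-0.251, 0.968, 0.002], [0.968, 0.251, -0.002], [-0.002, 0.001, -1.0]]
ft_force: [-0.1, 0.4, -3.7]
grip_width: 60.2
grasp_force: 30.0
t: 34.32
ee_pos: [532.0, -383.3, 215.8]
eef_rot: [[-0.998, 0.065, -0.004], [0.065, 0.998, 0.003], [0.004, 0.003, -1.0]]
ft_force: [-0.7, 0.7, -3.3]
grip_width: 59.8
grasp_force: 30.0
from [ 532.  -383.3  215.8] yang 86.3 tool shares [-2.654  7.938  0.156] turn wz total 0.006 rows>= 7.9 j6 -127.0
```

```bash
python3 -m jog '-.267 .794 0 0 0 0;-.267 .794 0 0 0 0;-.267 .794 0 0 0 0;-.267 .794 0 0 0 0;-.267 .794 0 0 0 0;-.267 .794 0 0 0 0;-.267 .794 0 0 0 0;-.267 .794 0 0 0 0;-.267 .794 0 0 0 0;-.267 .794 0 0 0 .006'
python3 -m jog '0 0 .3 0 0 0;0 0 .6 0 0 0;0 0 .5 0 0 0;0 0 .3 0 0 0;0 0 .2 0 0 0;0 0 .1 0 0 0;0 0 0 0 0 0;0 0 0 0 0 0;0 0 0 0 0 0;0 0 0 0 0 0'
python3 - <<'E'
from h import *
o=arm.get_obs();go(659,-73.3,114.5,86,o)
im=viewer.read_camera('wrist')[:,:,::-1]
cv2.imwrite('pics/l.png',cv2.resize(im[60:350,130:400],None,fx=2,fy=2))
cv2.imwrite('pics/l_side.png',cv2.resize(viewer.read_camera('side')[110:270,230:400,::-1],None,fx=4,fy=3.7))
E
```

```text
t: 35.15
ee_pos: [661.3, -73.0, 215.9]
eef_rot: [[-0.997, 0.076, -0.004], [0.076, 0.997, 0.001], [0.004, 0.0, -1.0]]
ft_force: [0.4, 0.7, -3.8]
grip_width: 60.2
grasp_force: 30.0
t: 35.98
ee_pos: [662.7, -74.9, 140.0]
eef_rot: [[-0.997, 0.076, 0.003], [0.076, 0.997, -0.0], [-0.003, -0.0, -1.0]]
ft_force: [-0.4, -0.5, -2.6]
grip_width: 59.9
grasp_force: 30.0
from [662.7 -74.9 140. ] yang 85.7 tool shares [0.096 0.033 0.638] turn wz total -0.008 rows>= 0.6 j6 -97.0
```

View pics/l.png

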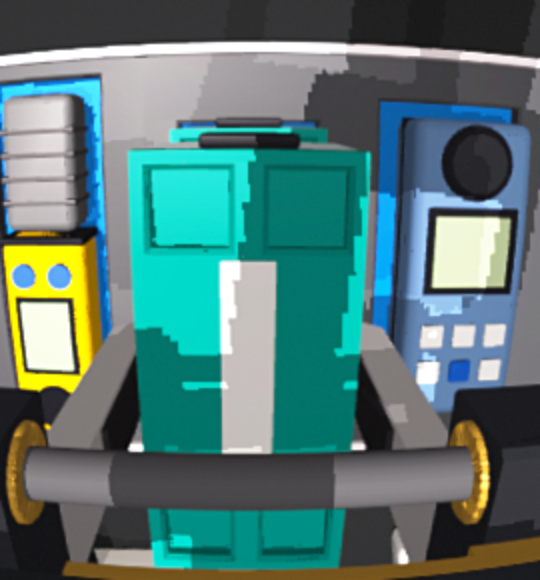

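The held tub is square over the seated one, a few mm far in x; I'll correct that and lower slowly.

```bash
python3 -m jog '.096 .033 0 0 0 -.008;0 0 .12 0 0 0;0 0 .12 0 0 0;0 0 .1 0 0 0;0 0 .08 0 0 0;0 0 .05 0 0 0;0 0 0 0 0 0;0 0 0 0 0 0;0 0 0 0 0 0;0 0 0 0 0 0'
python3 -c "
from h import *
go(659,-73.3,114.5,86)"
```

```text
t: 36.92
ee_pos: [658.4, -73.0, 119.9]
eef_rot: [[-0.998, 0.069, 0.001], [0.069, 0.998, -0.0], [-0.001, 0.0, -1.0]]
ft_force: [0.4, 0.4, -3.6]
grip_width: 59.9
grasp_force: 30.0
from [658.4 -73.  119.9] yang 86.0 tool shares [-0.015 -0.006  0.134] turn wz total 0.001 rows>= 0.1 j6 -97.3
```

```bash
python3 -m jog '-.01 0 .04 0 0 0;0 0 .04 0 0 0;0 0 .03 0 0 0;0 0 .02 0 0 0;0 0 .01 0 0 0;0 0 0 0 0 0;0 0 0 0 0 0;0 0 0 0 0 0;0 0 0 0 0 0;0 0 0 0 0 0'
python3 -c "
from h import *
go(659,-73.3,114.5,86)"
```

```text
t: 37.75
ee_pos: [658.7, -73.0, 114.7]
eef_rot: [[-0.998, 0.069, 0.001], [0.069, 0.998, -0.0], [-0.001, -0.0, -1.0]]
ft_force: [-1.5, 0.6, 3.5]
grip_width: 59.9
grasp_force: 30.0
from [658.7 -73.  114.7] yang 86.0 tool shares [-0.009 -0.006  0.006] turn wz total 0.001 rows>= 0.0 j6 -97.3
```

```bash
python3 -m jog '0 0 0 0 0 0;0 0 0 0 0 0;0 0 0 0 0 0;0 0 0 0 0 0;0 0 -.1 0 0 0;0 0 -.3 0 0 0;0 0 -.6 0 0 0;0 0 -.8 0 0 0;0 0 -.8 0 0 0;0 0 -.8 0 0 0' .15
python3 -m jog '.8 0 -.2 0 0 0;.8 0 0 0 0 0;.8 0 0 0 0 0;.8 0 0 0 0 0;.8 0 0 0 0 0;.8 0 0 0 0 0;.8 0 0 0 0 0;0 0 0 0 0 0;0 0 0 0 0 0;0 0 0 0 0 0'
python3 - <<'E'
from h import *
ims={n:viewer.read_camera(n) for n in('scene','side')}
C={n:cam(n) for n in ims}
def up(P,z): Q=[p.copy() for p in P]; [q.__setitem__((slice(None),2),q[:,2]+z) for q in Q]; return Q
for t,z,g in(('photometer_center',32,(666,26,-4)),('tester_center',32,(652.5,-170.5,-184)),('bottle_center',32,(672,123,0)),('tub_center',88,(658.5,-73.3,-4)),('beaker',0,(393.9,4.9,0))):
  for n in C:
    L=viewer.cut_out(t,n)
    for d in L[:2]:
      m=d['mask']
      p0=[g[0],g[1],np.radians(g[2])]
      r=render(C[n],up(M[t],z),p0)
      if (r&m).sum()>50:
        p,s=fit(up(M[t],z),[(C[n],m)],p0,t[0] in'pt');print(t,n,p[:2].round(1),np.degrees(p[2]).round(1),round(s,3))
a=cv2.resize(ims['side'][110:270,170:380,::-1],(600,457));b=cv2.resize(ims['scene'][150:310,140:340,::-1],(800,600))
cv2.imwrite('pics/m1.png',a);cv2.imwrite('pics/m2.png',b)
E
```

```text
t: 38.58
ee_pos: [658.4, -73.0, 252.5]
eef_rot: [[-0.998, 0.069, 0.001], [0.069, 0.998, -0.0], [-0.001, -0.0, -1.0]]
ft_force: [0.9, 0.8, 0.1]
grip_width: 79.8
grasp_force: 0.0
t: 39.42
ee_pos: [435.9, -57.7, 259.1]
eef_rot: [[-0.998, 0.069, 0.003], [0.069, 0.998, -0.001], [-0.003, -0.0, -1.0]]
ft_force: [0.2, -0.0, 0.0]
grip_width: 79.8
grasp_force: 0.0
photometer_center side [664.3  31.7] 0.2 0.368
tester_center scene [ 648.4 -167.7] -184.8 0.857
tester_center side [ 651.6 -169. ] -182.7 0.89
bottle_center scene [671.8 126.1] 4.3 0.952
bottle_center side [672.7 127.2] 5.4 0.86
tub_center scene [655.9 -71. ] -1.7 0.886
tub_center side [659.2 -70.2] -3.8 0.923
beaker scene [393.9   4.9] 0.9 0.831
beaker side [396.7   6.6] 6.6 0.885
```

View pics/m1.png

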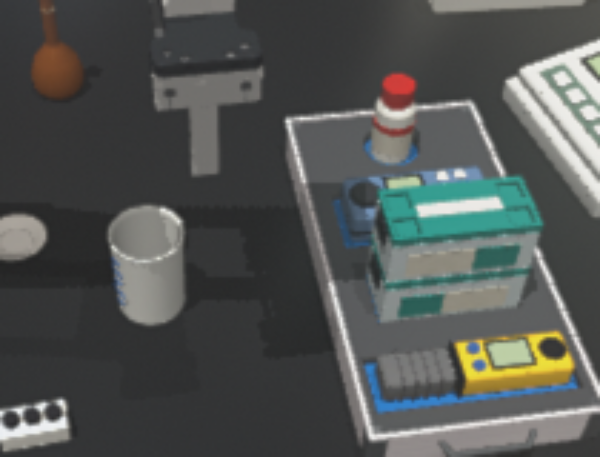

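View pics/m2.png

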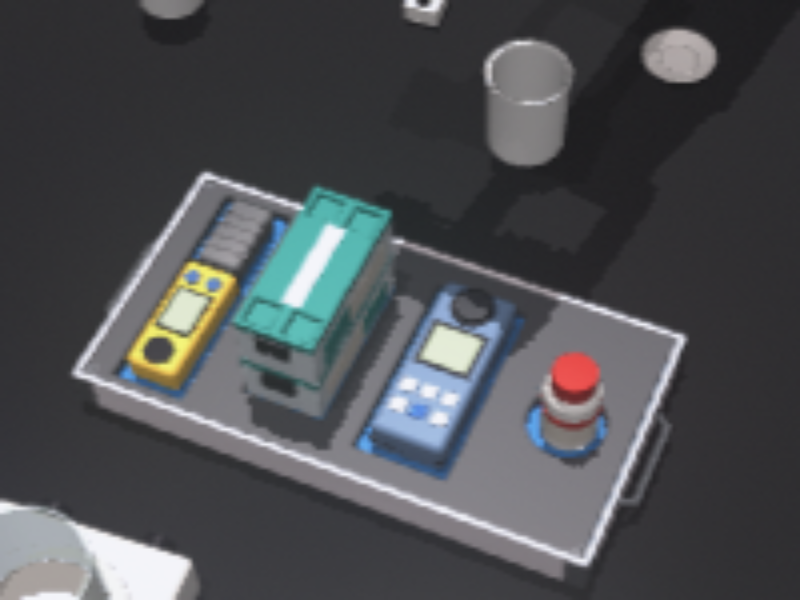

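Both views show all four items seated: tester, aligned tub stack, photometer and bottle. The beaker and flask are untouched.

```bash
python3 -c "
from rig import order
print(order.hand_in())"
```

```text
the job is handed in; nothing more can be done
None
```

I packed the kit in the order asked and handed it in at about 39 s: the photometer, tester and bottle are down in their cut-outs, the loose tub is stacked in line on the seated one, and the beaker and flask were left alone; no verdict came back.

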